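Shift the lapping machine's speed lever through its H gate

TASK

The speed lever of the lapping machine is engaged in the near left slot of its H-shaped gate. With the fingertips, push the lever out into the middle channel, across, and fully home in the far right slot, without running it into either of the other two slots on the way (left, right, near and far as seen from the robot). Only push it: do not grip or force the lever, leave everything else where it stands, and finish clear of the machine.

Things in the scene. Friction and masses are not known exactly. Their poses are not given: they have to be found in the camera images.
- lapper: lapping and polishing machine, cream housing 340 x 500 mm, fixed; deck 140 mm above the table. Right half: platen in a low bowl; left half: turret with gate and lever. Origin on the table under the housing's middle; x points away from the robot (turned up to 0.3 rad), y to its left, z up. The thin drip-bottle post and roller arm at its far right rise 190 mm over the deck
- gate_centre (a point): middle of the H gate on the upper face of its plate (110 x 100 mm, level, 172 mm above the table); axes as the machine's. The H has its two legs along x, 38 mm apart between centre lines, and its cross channel along y. Legs are 16 mm wide, the channel 21 mm, corners rounded; the legs' ends stop the stem's centre 24 mm near and far of the middle
- lever: the lever: 12 mm steel stem with a black pear-shaped handle. Origin at its pivot, 90 mm straight below gate_centre; z along the stem to the handle. Tilts both ways about the pivot and stays where it is left (friction, no spring). About 5 N at the handle moves it; slot ends stop it hard. More than 40 N from the fingers, as in a pinch, counts as gripping or forcing it
- handle_centre (a point): centre of the lever's handle, on its axis 195 mm from the pivot (105 mm above the gate plate when upright); the handle is 54 mm long (28 mm below this point, 26 mm above it) and at most 33 mm thick
- lever_along (a joint): tilt of the lever near to far, rad: -0.26 is the end of the near slots (handle 50 mm nearer than the middle), 0 the cross channel, +0.26 the end of the far slots. It can cross between the legs only within about 0.06 of 0
- lever_across (a joint): tilt of the lever left to right, rad: -0.21 is in the left leg (handle 41 mm left of the middle), +0.21 in the right leg (41 mm right). In a slot it has about 0.02 of play
- dropper: white plastic dropper bottle, 38 mm across and 85 mm high, on the machine's deck beyond the lever; loose; origin under its centre
- pot: small amber glass pot with a metal lid, 46 mm across and 40 mm high, on the machine's deck by its near edge, in front of the lever; loose; origin under its centre
- lap_ring: loose steel conditioning ring, 84 mm across and 28 mm high, lying on the platen; origin under its centre
- jig: loose aluminium polishing jig, 44 mm across and 70 mm high with a narrow waist, standing on the platen; origin under its centre
- beaker: glass beaker, 70 mm across and 90 mm high, on the table left of the machine; loose; origin under its centre
- spanner: open spanner, 170 mm long, lying on the table right of the machine; loose; origin under it, about mid-length
- slide_box: closed slide box with a black lid, 90 x 170 x 33 mm, on the table right of the machine; loose; origin under its centre
- goggles: laser safety goggles, 150 mm wide, lying on the table left of the machine; loose; origin under the lenses

How it is judged:
On the way, in this order (a step that is already met when the one before it is completed fails the run):
1. the lever is out of the near left slot, in the middle channel (value of joint lever_along above -0.09 rad and value of joint lever_across below -0.1 rad).
2. the lever has been pushed across to the right leg (value of joint lever_across above 0.16 rad and value of joint lever_along between -0.12 and 0.12 rad).
At the end, for the whole second after the job is handed in: The lever rests fully home in the far right slot (near-far tilt above 0.235 of 0.26 rad, left-right tilt above 0.17 rad), the robot is clear of it and the eight loose things are within 20 mm of where they stood (value of joint lever_along above 0.235 rad and value of joint lever_across above 0.17 rad and angular speed of lever below 0.05 rad/s and not (distance of dropper from where it was at the start of the episode above 0.02 m) and not (distance of pot from where it was at the start of the episode above 0.02 m) and not (distance of lap_ring from where it was at the start of the episode above 0.02 m) and not (distance of jig from where it was at the start of the episode above 0.02 m) and not (distance of beaker from where it was at the start of the episode above 0.02 m) and not (distance of spanner from where it was at the start of the episode above 0.02 m) and not (distance of slide_box from where it was at the start of the episode above 0.02 m) and not (distance of goggles from where it was at the start of the episode above 0.02 m)); the robot touches nothing.
It fails at once if the lever is run into the far left slot (value of joint lever_along above 0.14 rad and value of joint lever_across below 0 rad).
It fails at once if the lever is run into the near right slot (value of joint lever_along below -0.14 rad and value of joint lever_across above 0 rad).
It fails at once if the lever is gripped or forced: more than 40 N between the fingers and it (contact force between the fingers and lever above 40 N).
It fails at once if one of the loose things is shifted more than 20 mm, lifted or knocked over (distance of any of dropper, pot, lap_ring, jig, beaker, spanner, slide_box, goggles from where it was at the start of the episode above 0.02 m or angle between any of dropper, pot, lap_ring, jig, beaker, spanner, slide_box, goggles's own z axis and vertical above 0.4 rad).
It also fails if it takes over 58 s, if anything falls off the work surface, if the arm or the gripper's body presses on something with over 40 N, if the wrist force passes 120 N, or if a joint passes its speed limit or range.

ROBOT

A 6-joint arm with a two-finger parallel gripper is mounted at the origin on the work surface. World frame = base frame: x ahead of the robot, y to its left, z up, the work surface at z = 0. Lengths are in m, angles in rad, forces in N, time in s.
With the tool pointing down it reaches from about 0.375 to 0.9 m from the base axis. Payload 3.1 kg.
Tool frame: the origin (TCP) lies midway between the tips of the shut fingers; the grasp point (between the pads) lies 19 mm behind it; x points along the fingers, z is the direction in which the jaws open and shut, and the axes are right-handed (so a half turn about x gives the same grasp; the last joint's range is limited). The gripper opens to 85 mm and grips with 20 to 120 N. Pads are 22 mm wide; open, the fingers measure 114 mm over their backs; the gripper's body (76 mm by 85 mm) begins 54 mm behind the grasp point. The pads swing forward as they close: fully open they stand 13 mm farther back than shut.
Start: joints at [1.125, 0.527, 1.433, -0, 1.181, -0.178], TCP at [0.165, 0.603, 0.231] pointing down, gripper open.
Joint ranges: [-3.08, 3.08], [-0.75, 2.2], [0.22, 2.44], [-1.43, 4.57], [0, 2.65], [-2.85, 2.85]. Speed limits (rad/s): [2.79, 2.79, 3.14, 3.14, 3.14, 3.14].

INTERFACE

Orientations are given as a unit quaternion [x, y, z, w].
In Python, from station import status, snapshot, camera_params, ticket gives the robot as it stands.
- The arm moves only by the tool arm_command, never from a script. Its argument "series" is a list that holds one entry, the list of rows, each a list of 4 numbers: the shift along the tool's x, y, z in mm, then the turn about the tool's x in rad. A call has 1 to 10 rows; each row shifts and turns the commanded pose from where the row before left it, along the tool's axes as they then stand; what a row does not reach is not made up. A row lasts 1/10 s, in which the tool goes at most 50 mm and 8.59 degrees, less where a joint would pass 70% of its speed; a pose out of reach is approached as far as the arm can. A call is refused whole if a number of a shift passes 50 or a number of a turn 0.15, either way. A call with a gripper value outside its range is refused whole. "jaw" is the opening in per cent of the stroke, from 0 (shut) to 100 (fully open), set as the call begins (left out, the last holds). The fingers move at their own pace and stop on an object; "force" is the grip in N (left out, the last holds). Time passes only in rows, so rows that do not move let the fingers close. It gives the time, the measured TCP pose, the force and the opening at its end, in the units of the state.
- status.sense(): the state, without advancing time (a new reading comes with each control period).
- snapshot(name): name is "scene" or "top"; returns the picture (384x512x3 uint8, red, green, blue); there is no depth.
- camera_params(name): a dict with "fovy" (degrees; the focal length in pixels is half the picture's height over the tangent of half this angle, whatever the lens; pixels are square), "cx", "cy" (the principal point, pixels), "extrinsics" (4x4, takes a point from camera to world coordinates). Camera axes: x right, y down, z forward; pixel columns grow to the right and rows downward; lengths in m; the calibration is good to about 2 mm. A picture is of the moment at which its call begins. camera_params takes no time and is no camera call.
- ticket.sign_off(): hands the job in, once; it reports no verdict.
The state is a dict: "t": time; "q": joint angles; "qd": joint speeds; "tau": joint torques, N m; "tcp_pos": TCP position; "tool_rot": TCP orientation; "force": force on the tool from outside, world axes, zero at the start; "ft_torque": the same for the moment, N m; "finger_gap": opening from 0.0 (shut) to 1.0 (fully open).
Only numpy, scipy, OpenCV 4.12 (cv2) and the standard library are available. Lean on these libraries where they do the work, as an engineer would, in place of code of your own. Each camera call takes 0.05 s, during which the arm holds its last target. There are 200 camera calls.

## Working session

There is one attempt and no reset: what is moved stays moved. The work goes in short steps, Python scripts to look and compute and a tool call to move; the robot and the scene stay as the last step left them, time stands still between calls to the robot, and variables do not carry over. Pictures are saved under pics/ and viewed, about 8 in all and at most 12, crops included, and the job is handed in when it is done.

Besides the shell and the picture viewer there is one more tool, called after ">>>" by a JSON object that holds its "method" and its "body", one argument or row to a line. arm_command: Moves the arm, as the interface text tells. Its arguments: {"type":"object","properties":{"series":{"type":"array"},"jaw":{"type":"number"},"force":{"type":"number"}},"required":["series"]}

```bash
mkdir -p pics; ls; python3 - <<'E'
from station import status, snapshot, camera_params
import cv2, numpy as np
for n in("scene","top"):
    im=snapshot(n); cv2.imwrite(f"pics/{n}0.png",cv2.resize(im[:,:,::-1],(800,600),interpolation=cv2.INTER_CUBIC)); cv2.imwrite(f"pics/raw_{n}0.png",im[:,:,::-1])
    p=camera_params(n); print(n,p["fovy"],p["cx"],p["cy"],np.round(p["extrinsics"],3).tolist())
s=status.sense(); print({k:np.round(v,3).tolist() for k,v in s.items()})
E
```

```text
pics
scene 49.21730740113203 251.04843236252447 191.26672089527324 [[-0.047, 0.836, -0.546, 1.266], [0.999, 0.033, -0.036, 0.051], [-0.012, -0.547, -0.837, 1.195], [0.0, 0.0, 0.0, 1.0]]
top 50.68970895392225 251.98465668654316 192.5122932250312 [[0.007, -0.982, 0.189, 0.35], [-1.0, -0.008, -0.002, 0.008], [0.003, -0.189, -0.982, 1.579], [0.0, 0.0, 0.0, 1.0]]
{'t': 0.1, 'q': [1.124, 0.528, 1.434, 0.0, 1.181, -0.179], 'qd': [0.0, -0.001, -0.002, -0.001, 0.001, 0.002], 'tau': [-0.0, -44.33, -17.859, -0.0, 0.004, 0.0], 'tcp_pos': [0.165, 0.602, 0.23], 'tool_rot': [-0.429, 0.563, 0.428, 0.562], 'force': [-0.533, -0.553, 0.343], 'ft_torque': [0.031, -0.051, -0.03], 'finger_gap': 1.001}
```

View pics/scene0.png

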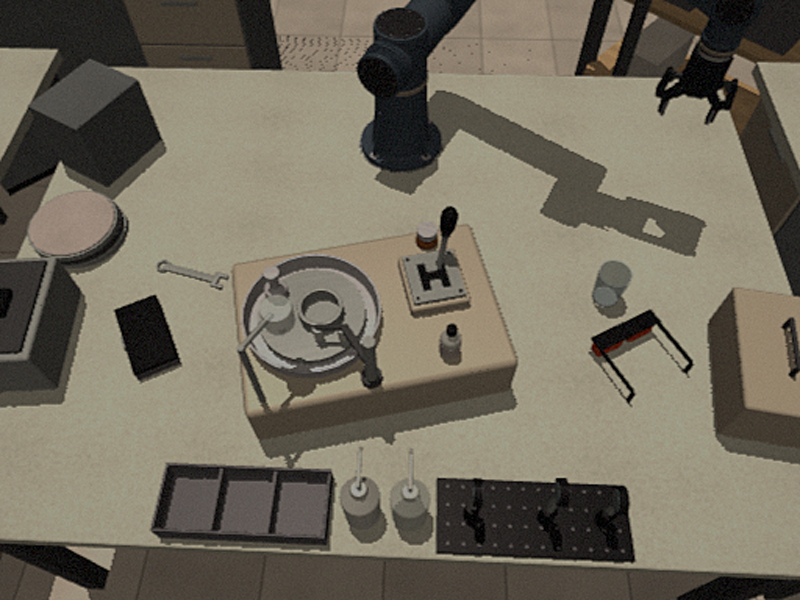

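View pics/top0.png

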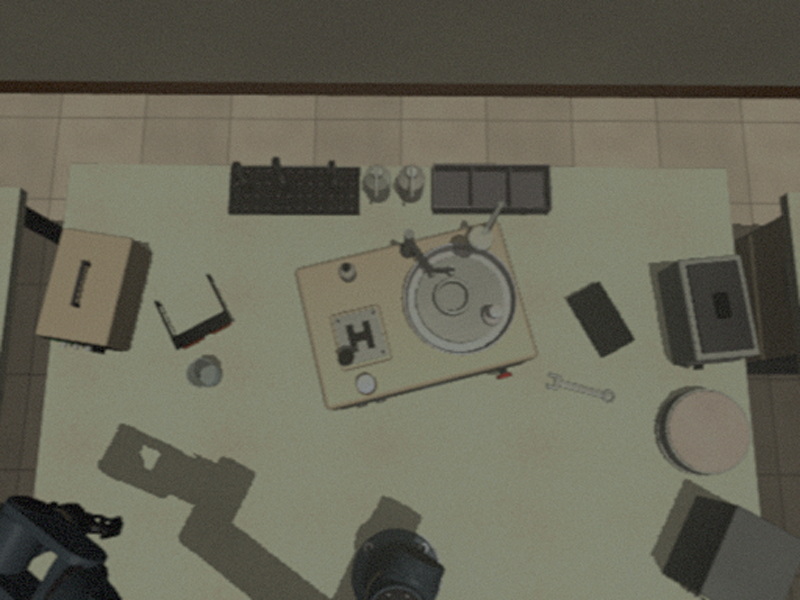

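```bash
cat > h.py <<'E'
import numpy as np, cv2
from station import status, snapshot, camera_params
def cam(n):
    p=camera_params(n); f=192/np.tan(np.radians(p["fovy"]/2)); return f,p["cx"],p["cy"],np.array(p["extrinsics"])
def ray(n,u,v):
    f,cx,cy,E=cam(n); d=E[:3,:3]@np.array([(u-cx)/f,(v-cy)/f,1]); return E[:3,3],d
def plane(n,u,v,z):
    o,d=ray(n,u,v); return o+d*(z-o[2])/d[2]
def proj(n,P):
    f,cx,cy,E=cam(n); c=E[:3,:3].T@(np.array(P)-E[:3,3]); return np.array([cx+f*c[0]/c[2],cy+f*c[1]/c[2]])
def tri(u1,u2):
    a,d=ray("scene",*u1); b,e=ray("top",*u2)
    M=np.stack([d,-e],1); s=np.linalg.lstsq(M,b-a,rcond=None)[0]
    return (a+d*s[0]+b+e*s[1])/2, np.linalg.norm(a+d*s[0]-b-e*s[1])
E
python3 - <<'E'
from h import *
k=.64
for nm,c in [("scene",[(235,263),(470,226),(515,352),(250,412)]),("top",[(297,270),(497,223),(535,355),(328,408)])]:
    P=[plane(nm,u*k,v*k,.14)[:2] for u,v in c]; print(nm,np.round(P,3).tolist(),np.round(np.mean(P,0),3))
im=cv2.imread("pics/raw_top0.png")[180:270,180:270]; sc=cv2.imread("pics/raw_scene0.png")[120:240,240:340]
cv2.imwrite("pics/c0.png",np.hstack([cv2.resize(im,(400,400),interpolation=cv2.INTER_CUBIC),cv2.resize(sc,(400,480),interpolation=cv2.INTER_CUBIC)[:400]]))
E
```

```text
scene [[0.505, -0.313], [0.392, 0.158], [0.685, 0.235], [0.822, -0.23]] [ 0.601 -0.037]
top [[0.698, 0.231], [0.816, -0.239], [0.503, -0.318], [0.381, 0.15]] [ 0.6   -0.044]
```

View pics/c0.png

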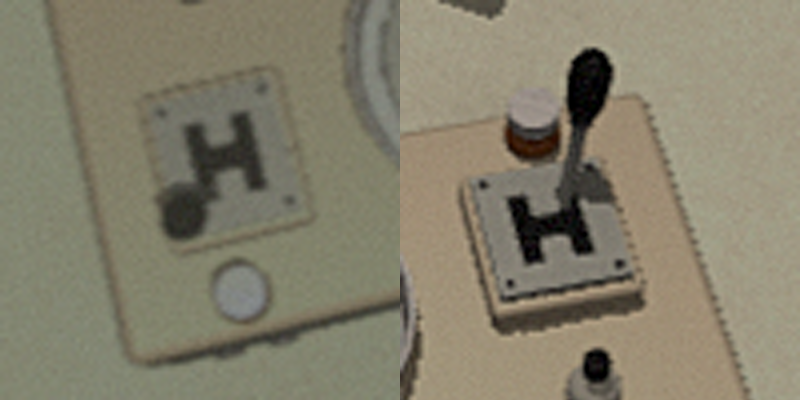

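```bash
python3 - <<'E'
from h import *
t=lambda x,y:(180+x/4.444,180+y/4.444); s=lambda x,y:(240+(x-400)/4,120+y/4)
gt=plane("top",*t(229,154),.172); gs=plane("scene",*s(550,228),.172)
print("gate",gt.round(3),gs.round(3))
C=np.array([plane("top",*t(*c),.172)[:2] for c in[(140,98),(278,66),(313,213),(178,250)]]); print("platec",C.mean(0).round(3), C.round(3).tolist())
a=C[1]-C[0];b=C[2]-C[3];c=C[0]-C[3];d=C[1]-C[2]
print("yaws",[np.arctan2(-v[0]*-1,-v[1]).round(3) for v in(a,b)],[np.arctan2(v[1],v[0]).round(3) for v in(c,d)])
th=.25;g=(gt+gs)/2; R=np.array([[np.cos(th),-np.sin(th)],[np.sin(th),np.cos(th)]])
H,e=tri(s(590,85),t(183,212)); print("handle",H.round(3),e, "local",(R.T@(H-g)[:2]).round(3))
pot=plane("top",*t(240,290),.18); k=.64
dr,e2=tri((452*k,328*k),(347*k,268*k)); print("pot",pot.round(3),(R.T@(pot-g)[:2]).round(3),"dropper top",dr.round(3),e2,(R.T@(dr-g)[:2]).round(3))
th0=.26;
E
```

```text
gate [0.541 0.076 0.172] [0.545 0.084 0.172]
platec [0.539 0.077] [[0.585, 0.147], [0.612, 0.038], [0.495, 0.009], [0.465, 0.114]]
yaws [np.float64(0.24), np.float64(0.275)] [np.float64(0.267), np.float64(0.241)]
handle [0.485 0.106 0.266] 0.003483725743943371 local [-0.05  0.04]
pot [0.434 0.065 0.18 ] [-0.109  0.013] dropper top [0.685 0.112 0.217] 0.006452023915739465 [ 0.145 -0.004]
```

```bash
cat >> h.py <<'E'
from scipy.spatial.transform import Rotation as Ro
G=np.array([.542,.079,0]); TH=.25; M=Ro.from_euler("z",TH).as_matrix()
def st():
    s=status.sense(); R=Ro.from_quat(s["tool_rot"]).as_matrix(); p=np.array(s["tcp_pos"])
    return s,R,p
def goto(*L):
    s,R,p=st(); w=G+M@np.array(L); return (R.T@(w-p)*1e3).round(1)
def show():
    s,R,p=st(); l=M.T@(p-G); print("t",round(s["t"],2),"local",(l*1e3).round(1),"F_local",(M.T@np.array(s["force"])).round(1),"axes local x,y,z",(M.T@R).round(3).tolist(),"gap",round(s["finger_gap"],2))
E
python3 - <<'E'
from h import *
show(); s,R,p=st(); q6=s["q"][5]
for k in range(4):
    T=M@np.column_stack([[0,0,-1],*( (np.array([np.cos(a),np.sin(a),0]),) for a in[0]),[0,0,0]]) if 0 else None
    a=k*np.pi/2; y=M@np.array([np.cos(a),np.sin(a),0]); yt=R.T@y; print("tool y along local angle",round(a,2),"turn",round(np.arctan2(yt[2],yt[1]),3))
k=.64
a,e=tri((372*k,380*k),(400*k,243*k)); print("post?",a.round(3),e,(M.T@(a-G)).round(3))
E
```

```text
t 0.1 local [-235.8  600.1  230.4] F_local [-0.7 -0.4  0.3] axes local x,y,z [[-0.001, -0.869, 0.495], [-0.002, 0.495, 0.869], [-1.0, 0.0, -0.002]] gap 1.0
tool y along local angle 0.0 turn 2.624
tool y along local angle 1.57 turn 1.053
tool y along local angle 3.14 turn -0.518
tool y along local angle 4.71 turn -2.089
post? [ 0.761 -0.015  0.158] 0.012176331174711518 [ 0.189 -0.145  0.158]
```

>>> {"method": "arm_command", "body": {
  "series": [
    [[-30,0,0,0],[-30,0,0,0],[-30,0,0,0],[-30,0,0,0],[0,0,0,0]]
  ],
  "jaw": 0,
  "force": 40
}}

```text
t: 0.6
tcp_pos: [0.1662, 0.6048, 0.3561]
tool_rot: [-0.427, 0.559, 0.43, 0.565]
force: [0.5, 0.1, 0.4]
finger_gap: 0.145
```

>>> {"method": "arm_command", "body": {
  "series": [
    [[0,0,0,-0.13],[0,0,0,-0.13],[0,0,0,-0.13],[0,0,0,-0.128],[0,0,0,0]]
  ]
}}

```text
t: 1.1
tcp_pos: [0.1651, 0.6021, 0.3497]
tool_rot: [0.559, -0.435, -0.558, -0.433]
force: [-0.4, -0.4, 0.4]
finger_gap: 0.002
```

```bash
python3 -c "
from h import *
show(); print(goto(-.115,.041,.36))"
```

```text
t 1.1 local [-235.8  600.1  349.7] F_local [-0.5 -0.3  0.4] axes local x,y,z [[-0.002, -1.0, 0.0], [-0.002, 0.0, 1.0], [-1.0, 0.002, -0.002]] gap 0.0
[  -9.3 -120.8 -559.1]
```

>>> {"method": "arm_command", "body": {
  "series": [
    [[-1,-6,-28,0],[-1,-6,-28,0],[-1,-6,-28,0],[-1,-6,-28,0],[-1,-6,-28,0],[-1,-6,-28,0],[-1,-6,-28,0],[-1,-6,-28,0],[-1,-6,-28,0],[0,-6,-28,0]]
  ]
}}

```text
t: 2.1
tcp_pos: [0.2929, 0.345, 0.3598]
tool_rot: [-0.558, 0.435, 0.558, 0.434]
force: [0.3, 0.3, -0.2]
finger_gap: 0.0
```

>>> {"method": "arm_command", "body": {
  "series": [
    [[0,-6,-28,0],[0,-6,-28,0],[0,-6,-28,0],[0,-6,-28,0],[0,-6,-28,0],[0,-6,-28,0],[0,-6,-28,0],[0,-6,-28,0],[0,-6,-28,0],[0,-6,-28,0]]
  ]
}}

```text
t: 3.1
tcp_pos: [0.4202, 0.0888, 0.3597]
tool_rot: [-0.557, 0.435, 0.558, 0.434]
force: [0.3, 0.4, 0.5]
finger_gap: -0.002
```

```bash
python3 - <<'E'
from h import *
show(); print(goto(-.1,.041,.25))
t=snapshot("top");s=snapshot("scene")
A=cv2.resize(t[170:270,180:280,::-1],(400,400),interpolation=cv2.INTER_CUBIC);B=cv2.resize(s[90:190,240:340,::-1],(400,400),interpolation=cv2.INTER_CUBIC)
cv2.imwrite("pics/c1.png",np.hstack([A,B]))
E
```

```text
t 3.1 local [-115.6   39.6  359.7] F_local [0.4 0.3 0.5] axes local x,y,z [[-0.001, -1.0, 0.003], [0.0, 0.003, 1.0], [-1.0, 0.001, 0.0]] gap -0.0
[109.7 -15.7   1.4]
```

View pics/c1.png

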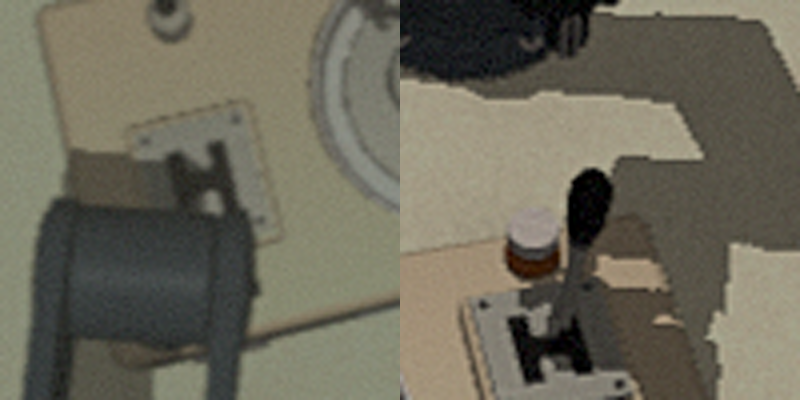

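>>> {"method": "arm_command", "body": {
  "series": [
    [[22,0,0,0],[22,0,0,0],[22,0,0,0],[22,0,0,0],[22,0,1,0],[0,0,0,0],[0,0,0,0]]
  ]
}}

```text
t: 3.9
tcp_pos: [0.4196, 0.0913, 0.2503]
tool_rot: [-0.558, 0.434, 0.559, 0.434]
force: [0.2, -0.1, 0.0]
finger_gap: -0.005
```

>>> {"method": "arm_command", "body": {
  "series": [
    [[0,-5,0,0],[0,-5,0,0],[0,-5,0,0],[0,-5,0,0],[0,-4,0,0],[0,-4,0,0],[0,0,0,0]]
  ]
}}

```text
t: 4.6
tcp_pos: [0.4478, 0.0978, 0.2503]
tool_rot: [0.559, -0.434, -0.558, -0.434]
force: [0.1, -0.4, 0.9]
finger_gap: 0.002
```

```bash
python3 -c "
from h import *
show()"
```

```text
t 4.6 local [-86.6  41.5 250.3] F_local [-0.  -0.4  0.9] axes local x,y,z [[0.0, -1.0, -0.0], [-0.0, -0.0, 1.0], [-1.0, -0.0, -0.0]] gap 0.0
```

>>> {"method": "arm_command", "body": {
  "series": [
    [[0,-3,0,0],[0,-3,0,0],[0,-3,0,0],[0,-3,0,0],[0,-3,0,0]]
  ]
}}

```text
t: 5.1
tcp_pos: [0.4595, 0.1014, 0.2501]
tool_rot: [-0.557, 0.435, 0.56, 0.432]
force: [-6.3, -0.8, 5.5]
finger_gap: 0.003
```

```bash
python3 -c "
from h import *
show()"
```

```text
t 5.1 local [-74.3  42.1 250.1] F_local [-6.3  0.8  5.5] axes local x,y,z [[-0.005, -1.0, -0.001], [0.001, -0.001, 1.0], [-1.0, 0.005, 0.001]] gap 0.0
```

>>> {"method": "arm_command", "body": {
  "series": [
    [[0,-5,0,0],[0,-5,0,0],[0,-5,0,0],[0,-5,0,0],[0,-5,0,0],[0,-5,0,0],[0,-5,0,0],[0,-5,0,0],[0,0,0,0]]
  ]
}}

```text
t: 6.0
tcp_pos: [0.4996, 0.1116, 0.2502]
tool_rot: [-0.558, 0.434, 0.559, 0.433]
force: [-4.5, -0.5, 2.2]
finger_gap: -0.005
```

```bash
python3 - <<'E'
from h import *
show()
t=snapshot("top");s=snapshot("scene")
A=cv2.resize(t[170:270,180:280,::-1],(400,400),interpolation=cv2.INTER_CUBIC);B=cv2.resize(s[90:190,240:340,::-1],(400,400),interpolation=cv2.INTER_CUBIC)
cv2.imwrite("pics/c2.png",np.hstack([A,B]))
for x in(-.02,0,.02): print(x,proj("scene",G+M@np.array([x,.041,.273])))
E
```

```text
t 6.0 local [-33.   42.  250.2] F_local [-4.5  0.6  2.2] axes local x,y,z [[-0.002, -1.0, -0.0], [0.001, -0.0, 1.0], [-1.0, 0.002, 0.001]] gap -0.01
-0.02 [289.83122288 147.15162364]
0 [291.63217469 152.6103704 ]
0.02 [293.46656465 158.17046929]
```

View pics/c2.png

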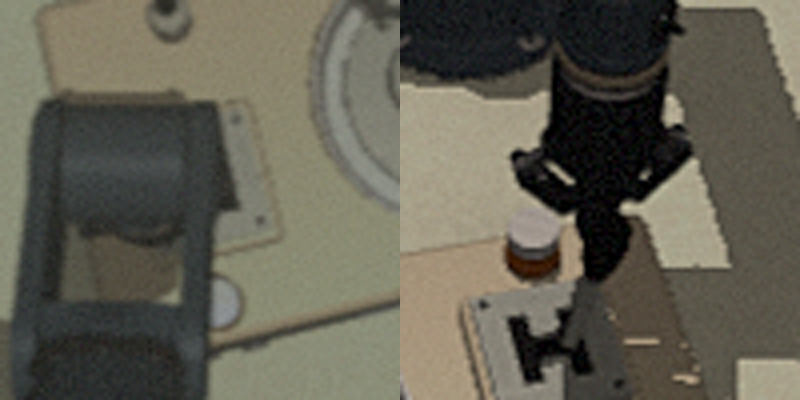

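>>> {"method": "arm_command", "body": {
  "series": [
    [[0,-2,0,0],[0,-3,0,0],[0,0,0,0],[0,10,0,0],[0,15,0,0],[0,15,0,0],[0,15,0,0],[0,0,0,0]]
  ]
}}

```text
t: 6.9
tcp_pos: [0.4507, 0.0987, 0.2503]
tool_rot: [0.559, -0.434, -0.558, -0.434]
force: [1.0, 0.3, 0.2]
finger_gap: -0.001
```

>>> {"method": "arm_command", "body": {
  "series": [
    [[-25,0,0,0],[-25,0,0,0],[-25,0,0,0],[-25,0,0,0],[0,0,0,0]]
  ]
}}

```text
t: 7.4
tcp_pos: [0.4557, 0.0989, 0.354]
tool_rot: [0.562, -0.431, -0.555, -0.436]
force: [0.6, 0.4, 0.6]
finger_gap: 0.001
```

```bash
python3 - <<'E'
from h import *
show(); print(np.round(status.sense()["q"],2), goto(0,.1,.35))
s=snapshot("scene"); cv2.imwrite("pics/raw_s3.png",s[:,:,::-1])
B=cv2.resize(s[110:210,240:340,::-1],(600,600),interpolation=cv2.INTER_CUBIC)
cv2.imwrite("pics/c3.png",B)
for x in(-.02,0,.02): print(x,(proj("scene",G+M@np.array([x,.041,.273]))-[240,110])*6,(proj("scene",G+M@np.array([x*90/195,.019,.172]))-[240,110])*6)
E
```

```text
t 7.4 local [-78.7  40.7 354. ] F_local [0.7 0.3 0.6] axes local x,y,z [[0.011, -1.0, -0.0], [-0.003, -0.0, 1.0], [-1.0, -0.011, -0.003]] gap 0.0
[-0.03  0.16  1.65  0.    1.32 -1.85] [  4.7 -78.7  59.3]
-0.02 [298.98733726 222.90974186] [248.58690487 374.92647611]
0 [309.79304815 255.66222238] [253.04640541 389.65219872]
0.02 [320.79938788 289.02281576] [257.54142124 404.49519645]
```

View pics/c3.png

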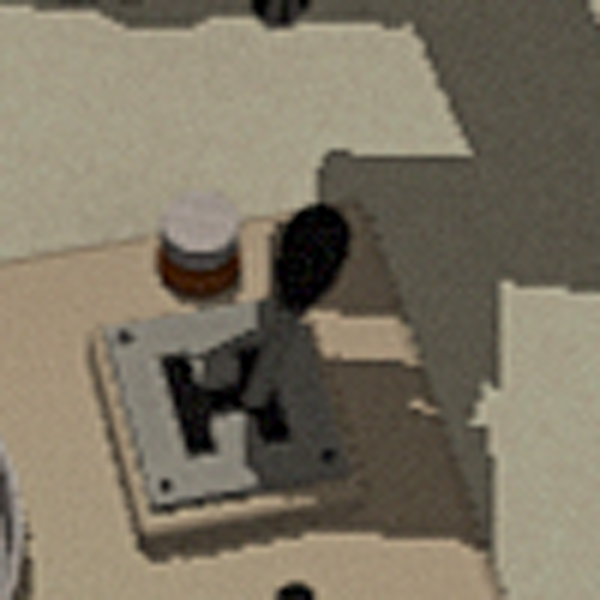

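>>> {"method": "arm_command", "body": {
  "series": [
    [[0,0,0,0.15],[0,0,0,0.15],[0,0,0,0.15],[0,0,0,0.15],[0,0,0,0.15],[0,0,0,0.15],[0,0,0,0.15],[0,0,0,0.15],[0,0,0,0.15],[0,0,0,0.15]]
  ]
}}

```text
t: 8.45
tcp_pos: [0.452, 0.099, 0.3489]
tool_rot: [-0.111, 0.699, 0.111, 0.698]
force: [1.3, -0.4, 0.3]
finger_gap: 0.002
```

>>> {"method": "arm_command", "body": {
  "series": [
    [[0,0,0,0.07],[0,0,0,0],[0,10,15,0],[0,15,20,0],[0,15,20,0],[0,15,20,0],[0,0,0,0],[0,0,0,0]]
  ]
}}

```text
t: 9.25
tcp_pos: [0.5106, 0.1709, 0.3492]
tool_rot: [-0.089, 0.702, 0.089, 0.701]
force: [-0.1, -0.4, 0.1]
finger_gap: 0.001
```

```bash
python3 -c "
from h import *
show(); print(np.round(status.sense()['q'],2), goto(0,.095,.25))"
```

```text
t 9.25 local [ -7.7  96.8 349.2] F_local [-0.2 -0.4  0.1] axes local x,y,z [[-0.002, -0.003, 1.0], [-0.0, 1.0, 0.003], [-1.0, -0.0, -0.002]] gap 0.0
[ 0.12  0.29  1.49 -0.    1.37 -0.14] [99.2 -1.8  7.9]
```

>>> {"method": "arm_command", "body": {
  "series": [
    [[20,0,2,0],[20,0,2,0],[20,0,2,0],[20,0,2,0],[18,0,0,0],[0,0,0,0],[0,-5,0,0],[0,-5,0,0],[0,-5,0,0],[0,-5,0,0]]
  ]
}}

```text
t: 10.25
tcp_pos: [0.5243, 0.1529, 0.2533]
tool_rot: [-0.088, 0.701, 0.088, 0.702]
force: [0.5, 0.3, -0.5]
finger_gap: 0.004
```

>>> {"method": "arm_command", "body": {
  "series": [
    [[0,-4,0,0],[0,-4,0,0],[0,-4,0,0],[0,-4,0,0],[0,-4,0,0]]
  ]
}}

```text
t: 10.75
tcp_pos: [0.5286, 0.1354, 0.253]
tool_rot: [-0.087, 0.701, 0.089, 0.702]
force: [-1.7, 4.9, 4.7]
finger_gap: -0.001
```

```bash
python3 -c "
from h import *
show()"
```

```text
t 10.75 local [  1.   57.9 253. ] F_local [-0.4  5.1  4.7] axes local x,y,z [[0.001, -0.001, 1.0], [0.003, 1.0, 0.001], [-1.0, 0.003, 0.001]] gap -0.0
```

>>> {"method": "arm_command", "body": {
  "series": [
    [[0,-4,0,0],[0,-4,0,0],[0,-4,0,0],[0,-4,0,0],[0,-4,0,0],[0,-4,0,0],[0,-4,0,0],[0,-4,0,0]]
  ]
}}

```text
t: 11.55
tcp_pos: [0.5366, 0.1032, 0.2524]
tool_rot: [-0.088, 0.702, 0.089, 0.702]
force: [-1.3, 3.8, 2.8]
finger_gap: -0.003
```

```bash
python3 - <<'E'
from h import *
show()
s=snapshot("scene")
cv2.imwrite("pics/c4.png",cv2.resize(s[110:210,240:340,::-1],(600,600),interpolation=cv2.INTER_CUBIC))
for x in(-.01,0,.01): print(x,(proj("scene",G+M@np.array([x,-.001,.277]))-[240,110])*6,(proj("scene",G+M@np.array([x*90/195,0,.172]))-[240,110])*6)
E
```

```text
t 11.55 local [  0.8  24.8 252.4] F_local [-0.3  4.   2.8] axes local x,y,z [[0.0, -0.001, 1.0], [0.0, 1.0, 0.001], [-1.0, 0.0, 0.0]] gap -0.0
-0.01 [217.2063748  248.75747432] [213.73688482 388.80508302]
0 [222.26576465 265.35972286] [215.90080912 396.20670279]
0.01 [227.37221122 282.11638669] [218.07334611 403.63778192]
```

View pics/c4.png

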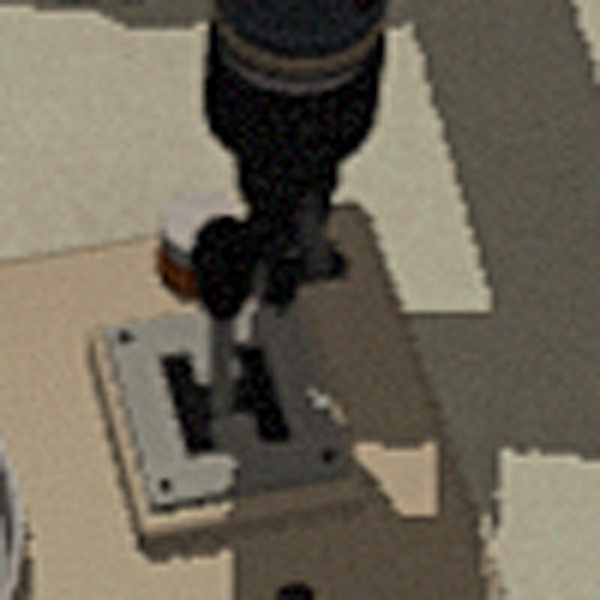

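>>> {"method": "arm_command", "body": {
  "series": [
    [[0,-4,0,0],[0,-4,0,0],[0,-4,0,0],[0,-4,0,0],[0,-4,0,0],[0,-4,0,0],[0,-4,0,0],[0,-4,0,0],[0,-3,0,0],[0,0,0,0]]
  ]
}}

```text
t: 12.6
tcp_pos: [0.5446, 0.069, 0.2511]
tool_rot: [-0.088, 0.702, 0.089, 0.701]
force: [-0.0, 4.9, -2.8]
finger_gap: 0.001
```

```bash
python3 -c "
from h import *
show()"
```

```text
t 12.6 local [ 1.000e-01 -1.040e+01  2.511e+02] F_local [ 1.2  4.7 -2.8] axes local x,y,z [[-0.002, -0.0, 1.0], [0.001, 1.0, 0.0], [-1.0, 0.001, -0.002]] gap 0.0
```

>>> {"method": "arm_command", "body": {
  "series": [
    [[0,-1,0,0],[0,-1,0,0],[0,-1,0,0],[0,0,0,0]]
  ]
}}

```text
t: 13.0
tcp_pos: [0.5451, 0.067, 0.2514]
tool_rot: [-0.088, 0.702, 0.089, 0.701]
force: [-0.5, 6.0, -5.6]
finger_gap: 0.001
```

>>> {"method": "arm_command", "body": {
  "series": [
    [[0,-1,0,0],[0,-1,0,0],[0,0,0,0]]
  ]
}}

```text
t: 13.3
tcp_pos: [0.5453, 0.0656, 0.2511]
tool_rot: [-0.087, 0.703, 0.09, 0.7]
force: [-0.4, 7.2, -5.2]
finger_gap: -0.0
```

```bash
python3 - <<'E'
from h import *
show()
s=snapshot("scene")
cv2.imwrite("pics/c5.png",cv2.resize(s[110:210,220:320,::-1],(600,600),interpolation=cv2.INTER_CUBIC))
for y in(-.035,-.041,-.047): print(y,(proj("scene",G+M@np.array([0,y,.273]))-[220,110])*6,(proj("scene",G+M@np.array([0,y*90/195,.172]))-[220,110])*6)
E
```

```text
t 13.3 local [-1.000e-01 -1.380e+01  2.511e+02] F_local [ 1.3  7.1 -5.2] axes local x,y,z [[-0.003, -0.001, 1.0], [0.003, 1.0, 0.001], [-1.0, 0.003, -0.003]] gap -0.0
-0.035 [270.32966733 282.98919496] [304.23058192 401.79505386]
-0.041 [257.6515479  285.16182306] [298.79316688 402.7545097 ]
-0.047 [244.96031931 287.33669766] [293.35333791 403.71439148]
```

View pics/c5.png

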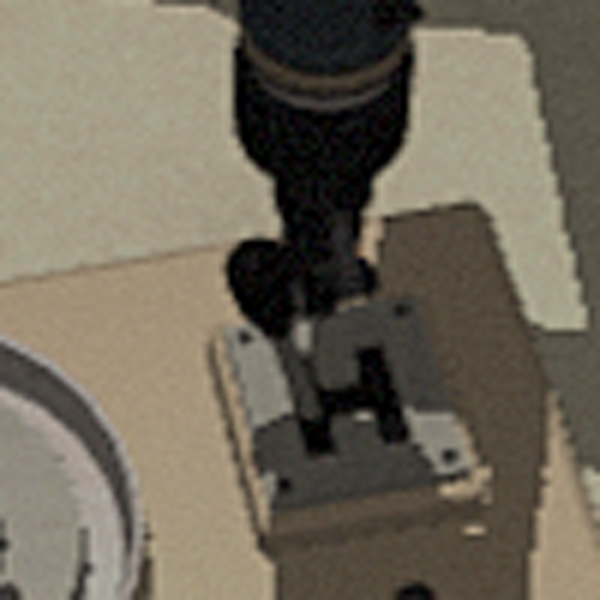

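>>> {"method": "arm_command", "body": {
  "series": [
    [[0,10,0,0],[0,15,0,0],[0,5,0,0],[-25,0,0,0],[-25,0,0,0],[-25,0,0,0],[-25,0,0,0],[0,0,-20,0],[0,0,-20,0],[0,0,-20,0]]
  ]
}}

```text
t: 14.35
tcp_pos: [0.4806, 0.0781, 0.3531]
tool_rot: [-0.09, 0.701, 0.088, 0.702]
force: [-0.6, -0.1, 0.2]
finger_gap: -0.001
```

>>> {"method": "arm_command", "body": {
  "series": [
    [[0,0,0,-0.15],[0,0,0,-0.15],[0,0,0,-0.15],[0,0,0,-0.15],[0,0,0,-0.15],[0,0,0,-0.15],[0,0,0,-0.15],[0,0,0,-0.15],[0,0,0,-0.15],[0,0,0,-0.15]]
  ]
}}

```text
t: 15.35
tcp_pos: [0.4812, 0.0782, 0.3529]
tool_rot: [0.545, -0.451, -0.544, -0.451]
force: [0.4, -0.5, 0.1]
finger_gap: -0.003
```

>>> {"method": "arm_command", "body": {
  "series": [
    [[0,0,0,-0.07],[0,0,-20,0],[0,0,-20,0],[0,0,-18,0],[0,0,0,0],[0,0,0,0]]
  ]
}}

```text
t: 15.95
tcp_pos: [0.4953, 0.0223, 0.3526]
tool_rot: [0.559, -0.434, -0.558, -0.434]
force: [-0.4, 0.2, -0.3]
finger_gap: -0.001
```

```bash
python3 -c "
from h import *
show(); print(goto(-.06,-.041,.25),np.round(status.sense()['q'],2))"
```

```text
t 15.95 local [-59.3 -43.4 352.6] F_local [-0.3  0.3 -0.3] axes local x,y,z [[0.0, -1.0, 0.0], [-0.001, 0.0, 1.0], [-1.0, -0.0, -0.001]] gap -0.0
[102.6   0.8   2.4] [-0.18  0.22  1.58 -0.    1.34 -2.  ]
```

>>> {"method": "arm_command", "body": {
  "series": [
    [[20,0,1,0],[20,0,1,0],[20,0,0,0],[20,0,0,0],[22,0,0,0],[0,0,0,0],[0,-5,0,0],[0,-5,0,0],[0,-5,0,0],[0,-5,0,0]]
  ]
}}

```text
t: 16.95
tcp_pos: [0.5154, 0.0294, 0.2513]
tool_rot: [0.559, -0.433, -0.558, -0.434]
force: [0.1, 0.4, -0.3]
finger_gap: 0.001
```

>>> {"method": "arm_command", "body": {
  "series": [
    [[0,-4,0,0],[0,-4,0,0],[0,-4,0,0],[0,-4,0,0],[0,-4,0,0],[0,-4,0,0],[0,-4,0,0]]
  ]
}}

```text
t: 17.65
tcp_pos: [0.5413, 0.0362, 0.2504]
tool_rot: [-0.558, 0.434, 0.559, 0.434]
force: [-4.5, -1.5, 3.0]
finger_gap: -0.0
```

```bash
python3 -c "
from h import *
show()"
```

```text
t 17.65 local [-11.3 -41.3 250.4] F_local [-4.8 -0.3  3. ] axes local x,y,z [[-0.001, -1.0, -0.0], [-0.0, -0.0, 1.0], [-1.0, 0.001, -0.0]] gap -0.0
```

>>> {"method": "arm_command", "body": {
  "series": [
    [[0,-4,0,0],[0,-4,0,0],[0,-4,0,0],[0,-4,0,0],[0,-4,0,0],[0,-4,0,0]]
  ]
}}

```text
t: 18.25
tcp_pos: [0.5638, 0.0425, 0.2492]
tool_rot: [-0.557, 0.434, 0.56, 0.433]
force: [-5.3, -1.1, -3.7]
finger_gap: 0.003
```

>>> {"method": "arm_command", "body": {
  "series": [
    [[0,-1,0,0],[0,-1,0,0],[0,-1,0,0],[0,-1,0,0],[0,0,0,0]]
  ]
}}

```text
t: 18.75
tcp_pos: [0.5685, 0.0431, 0.2502]
tool_rot: [-0.558, 0.434, 0.558, 0.434]
force: [-4.2, -0.8, -3.2]
finger_gap: 0.005
```

```bash
python3 -c "
from h import *
show()"
```

```text
t 18.75 local [ 16.8 -41.3 250.2] F_local [-4.2  0.2 -3.2] axes local x,y,z [[-0.0, -1.0, -0.0], [-0.0, -0.0, 1.0], [-1.0, 0.0, -0.0]] gap 0.0
```

Now in 1 mm steps, with the force checked after each few.

>>> {"method": "arm_command", "body": {
  "series": [
    [[0,-1,0,0],[0,-1,0,0],[0,-1,0,0],[0,0,0,0]]
  ]
}}

```text
t: 19.15
tcp_pos: [0.5716, 0.0438, 0.2503]
tool_rot: [0.559, -0.434, -0.558, -0.434]
force: [-5.3, -1.3, -3.5]
finger_gap: -0.0
```

>>> {"method": "arm_command", "body": {
  "series": [
    [[0,-1,0,0],[0,-1,0,0],[0,0,0,0]]
  ]
}}

```text
t: 19.45
tcp_pos: [0.5735, 0.0443, 0.2503]
tool_rot: [0.559, -0.434, -0.558, -0.434]
force: [-3.5, -1.4, -4.5]
finger_gap: 0.003
```

>>> {"method": "arm_command", "body": {
  "series": [
    [[0,-1,0,0],[0,0,0,0]]
  ]
}}

```text
t: 19.65
tcp_pos: [0.5744, 0.0446, 0.2503]
tool_rot: [0.559, -0.434, -0.558, -0.434]
force: [-4.1, -1.3, -3.2]
finger_gap: -0.003
```

>>> {"method": "arm_command", "body": {
  "series": [
    [[0,-1,0,0],[0,0,0,0]]
  ]
}}

```text
t: 19.85
tcp_pos: [0.5753, 0.0448, 0.2503]
tool_rot: [0.559, -0.434, -0.558, -0.434]
force: [-5.1, -1.4, -3.4]
finger_gap: -0.002
```

>>> {"method": "arm_command", "body": {
  "series": [
    [[0,-1,0,0],[0,0,0,0]]
  ]
}}

```text
t: 20.05
tcp_pos: [0.5761, 0.0451, 0.2502]
tool_rot: [-0.558, 0.434, 0.559, 0.434]
force: [-4.8, -1.4, -3.4]
finger_gap: 0.004
```

```bash
python3 - <<'E'
from h import *
show()
s=snapshot("scene")
cv2.imwrite("pics/c6.png",cv2.resize(s[110:210,220:320,::-1],(600,600),interpolation=cv2.INTER_CUBIC))
for a in(.2,.235,.26):
    d=np.array([np.tan(a),-np.tan(.21),1]);d/=np.linalg.norm(d); o=np.array([0,0,.082])
    print(a,(proj("scene",G+M@(o+.195*d))-[220,110])*6,(proj("scene",G+M@(o+.221*d))-[220,110])*6,(proj("scene",G+M@(o+.167*d))-[220,110])*6)
E
```

```text
t 20.05 local [ 24.6 -41.3 250.2] F_local [-5.  -0.1 -3.4] axes local x,y,z [[-0.001, -1.0, -0.0], [0.0, -0.0, 1.0], [-1.0, 0.001, 0.0]] gap 0.0
0.2 [278.03541954 354.62642326] [269.91231781 332.5121634 ] [286.40894473 377.42243374]
0.235 [281.79647755 367.68482549] [274.24882495 347.58291845] [289.57172859 388.3929028 ]
0.26 [284.53387312 377.15673106] [277.40793705 358.52341261] [291.87152254 396.3436501 ]
```

View pics/c6.png

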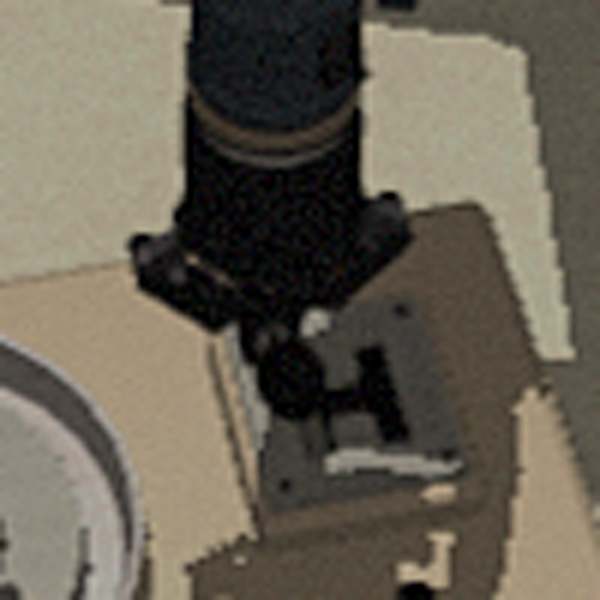

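>>> {"method": "arm_command", "body": {
  "series": [
    [[0,-1,0,0],[0,0,0,0]]
  ]
}}

```text
t: 20.3
tcp_pos: [0.5767, 0.0453, 0.2501]
tool_rot: [-0.558, 0.434, 0.559, 0.433]
force: [-5.0, -1.4, -3.8]
finger_gap: 0.002
```

>>> {"method": "arm_command", "body": {
  "series": [
    [[0,-1,0,0],[0,0,0,0]]
  ]
}}

```text
t: 20.5
tcp_pos: [0.5773, 0.0455, 0.25]
tool_rot: [-0.558, 0.434, 0.559, 0.433]
force: [-6.0, -0.9, -4.1]
finger_gap: 0.002
```

>>> {"method": "arm_command", "body": {
  "series": [
    [[0,-1,0,0],[0,0,0,0]]
  ]
}}

```text
t: 20.7
tcp_pos: [0.5779, 0.0457, 0.2498]
tool_rot: [-0.558, 0.434, 0.559, 0.433]
force: [-6.6, -1.9, -5.9]
finger_gap: 0.005
```

>>> {"method": "arm_command", "body": {
  "series": [
    [[0,-1,0,0],[0,0,0,0]]
  ]
}}

```text
t: 20.9
tcp_pos: [0.5786, 0.0459, 0.2497]
tool_rot: [-0.558, 0.435, 0.56, 0.433]
force: [-7.3, -2.3, -3.8]
finger_gap: -0.0
```

>>> {"method": "arm_command", "body": {
  "series": [
    [[0,-1,0,0],[0,0,0,0]]
  ]
}}

```text
t: 21.1
tcp_pos: [0.5792, 0.0461, 0.2496]
tool_rot: [-0.557, 0.435, 0.56, 0.432]
force: [-7.8, -3.1, -4.1]
finger_gap: -0.0
```

>>> {"method": "arm_command", "body": {
  "series": [
    [[0,-1,0,0],[0,0,0,0]]
  ]
}}

```text
t: 21.3
tcp_pos: [0.5798, 0.0464, 0.2495]
tool_rot: [-0.557, 0.435, 0.56, 0.432]
force: [-7.6, -3.0, -4.1]
finger_gap: -0.003
```

>>> {"method": "arm_command", "body": {
  "series": [
    [[0,-1,0,0],[0,-1,0,0],[0,0,0,0]]
  ]
}}

```text
t: 21.6
tcp_pos: [0.5811, 0.0468, 0.2492]
tool_rot: [-0.557, 0.435, 0.561, 0.432]
force: [-8.9, -2.9, -3.9]
finger_gap: 0.003
```

>>> {"method": "arm_command", "body": {
  "series": [
    [[0,10,0,0],[0,20,0,0],[0,20,0,0],[0,20,0,0],[-30,20,0,0],[-30,20,0,0],[-30,20,0,0],[0,20,0,0],[0,20,0,0],[0,0,0,0]]
  ]
}}

```text
t: 22.6
tcp_pos: [0.4202, 0.0048, 0.3425]
tool_rot: [0.561, -0.432, -0.556, -0.436]
force: [0.3, 0.3, -0.0]
finger_gap: -0.001
```

```bash
python3 - <<'E'
from h import *
show()
s=snapshot("scene");t=snapshot("top")
cv2.imwrite("pics/c7.png",np.hstack([cv2.resize(s[130:200,235:305,::-1],(400,400),interpolation=cv2.INTER_CUBIC),cv2.resize(t[180:250,200:270,::-1],(400,400),interpolation=cv2.INTER_CUBIC)]))
k=400/70
for a in(.2,.235,.26):
    d=np.array([np.tan(a),-np.tan(.21),1]);d/=np.linalg.norm(d); o=np.array([0,0,.082])
    for r in(.195,.221,.167): print(a,r,((proj("scene",G+M@(o+r*d))-[235,130])*k).round(),((proj("top",G+M@(o+r*d))-[200,180])*k+[400,0]).round())
E
```

```text
t 22.6 local [-136.4  -41.7  342.5] F_local [ 0.4  0.2 -0. ] axes local x,y,z [[0.008, -1.0, 0.001], [-0.003, 0.001, 1.0], [-1.0, -0.008, -0.003]] gap -0.0
0.2 0.195 [179. 223.] [619.  94.]
0.2 0.221 [171. 202.] [625.  75.]
0.2 0.167 [187. 245.] [613. 113.]
0.235 0.195 [183. 236.] [616.  83.]
0.235 0.221 [175. 217.] [621.  63.]
0.235 0.167 [190. 256.] [611. 104.]
0.26 0.195 [185. 245.] [614.  76.]
0.26 0.221 [178. 227.] [619.  55.]
0.26 0.167 [192. 263.] [609.  98.]
```

View pics/c7.png

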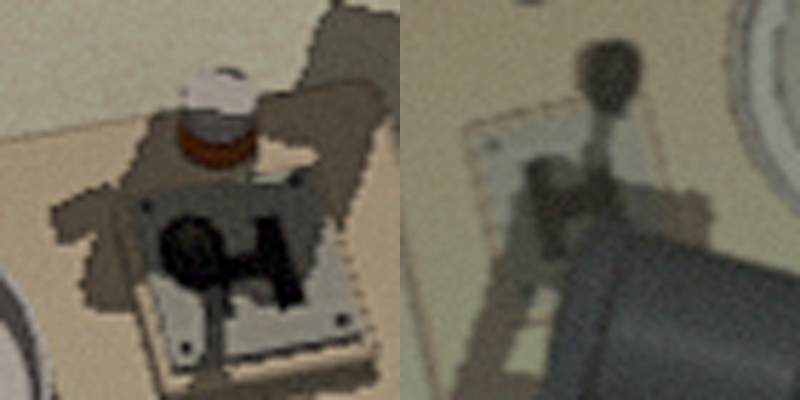

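```bash
python3 - <<'E'
from h import *
k=400/70
H,e=tri((235+193/k,130+250/k),(200+210/k,180+78/k)); H0=np.array([.485,.106,.266])
print(H.round(4),e,"local",(M.T@(H-G)).round(4),"moved",(M.T@(H-H0)).round(4))
d=lambda n,b:None
for n in("scene","top"):
    a=cv2.imread(f"pics/raw_{n}0.png"); b=snapshot(n)[:,:,::-1]; cv2.imwrite(f"pics/raw_{n}9.png",b)
E
```

```text
[0.5989 0.0561 0.262 ] 0.001369568007785481 local [ 0.0495 -0.0363  0.262 ] moved [ 0.0981 -0.0765 -0.004 ]
```

>>> {"method": "arm_command", "body": {
  "series": [
    [[-20,20,20,0],[-10,20,30,0],[0,0,40,0],[0,0,40,0],[0,0,40,0],[0,0,40,0],[0,0,40,0],[0,0,40,0],[0,0,0,0],[0,0,0,0]]
  ]
}}

```text
t: 23.8
tcp_pos: [0.3091, 0.2773, 0.3701]
tool_rot: [0.559, -0.433, -0.559, -0.433]
force: [-0.1, -0.6, -0.0]
finger_gap: 0.003
```

```bash
python3 - <<'E'
from h import *
s=snapshot("scene");t=snapshot("top")
cv2.imwrite("pics/raw_scene9.png",s[:,:,::-1]);cv2.imwrite("pics/raw_top9.png",t[:,:,::-1])
cv2.imwrite("pics/c8.png",np.hstack([cv2.resize(s[140:220,240:320,::-1],(400,400),interpolation=cv2.INTER_CUBIC),cv2.resize(t[160:240,190:270,::-1],(400,400),interpolation=cv2.INTER_CUBIC)]))
# handle blob by dark mask in both images, start and now (opening removes slots/stem)
P={}
for tag in"09":
    c={}
    for n in("scene","top"):
        g=cv2.imread(f"pics/raw_{n}{tag}.png").max(2)
        exp=(np.array([-.05,.041,.266]) if tag=="0" else np.array([.05,-.041,.266])); u=proj(n,G+M@exp)
        m=np.zeros_like(g);cv2.circle(m,tuple(int(round(v)) for v in u),12,255,-1)
        thr=70 if n=="top" else 55
        m=((g<thr)&(m>0)).astype(np.uint8); m=cv2.morphologyEx(m,cv2.MORPH_OPEN,cv2.getStructuringElement(2,(7,7)))
        N,L,S,C=cv2.connectedComponentsWithStats(m); i=1+np.argmax(S[1:,4]) if N>1 else 0
        c[n]=C[i]; print(tag,n,S[i].tolist(),C[i].round(2),u.round(2))
    P[tag],e=tri(c["scene"],c["top"]); print(tag,(M.T@(P[tag]-G)).round(4),round(e,4))
print("moved",(M.T@(P["9"]-P["0"])).round(4)); show()
E
```

```text
0 scene [282, 132, 11, 18, 148] [286.66 140.53] [287.04 140.74]
0 top [217, 222, 9, 12, 83] [220.9  227.66] [220.49 228.33]
0 [-0.0486  0.0392  0.2691] 0.0002
9 scene [263, 168, 14, 14, 133] [269.1  174.47] [266.9  173.35]
9 top [233, 187, 9, 13, 87] [236.76 192.94] [237.87 192.95]
9 [ 0.0519 -0.0364  0.262 ] 0.0023
moved [ 0.1005 -0.0756 -0.0071]
t 23.9 local [-176.7  248.2  370.1] F_local [ 0.7  0.5 -0.5] axes local x,y,z [[0.0, -1.0, 0.0], [-0.0, 0.0, 1.0], [-1.0, -0.0, -0.0]] gap 0.0
```

View pics/c8.png

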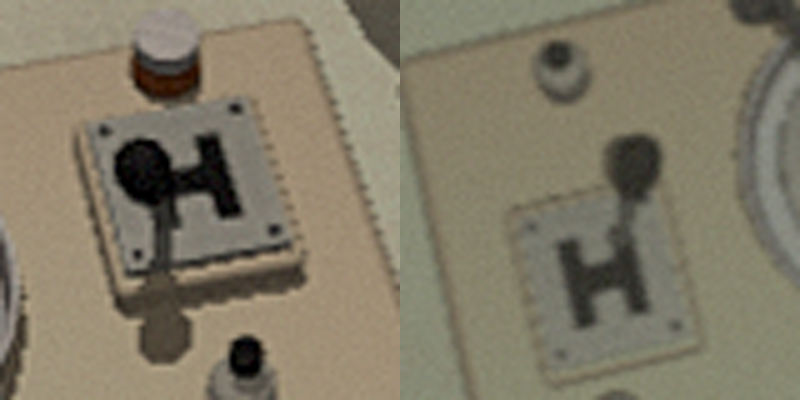

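```bash
python3 -c "
from station import ticket; print(ticket.sign_off())"
```

```text
the job is handed in; nothing more can be done
None
```

I moved the lever from the near left slot through the middle channel into the far right slot, using the shut fingertips in three separate pushes. The job is handed in at about 24 s, and the hand-in gave no verdict. The fingers then lifted away, and the arm stands well clear of the machine.

**Lever position:** The last measurement, from two views, puts the handle 52 mm far and 36 mm right of the gate's middle. That is about 0.27 rad near to far and 0.19 rad to the right, against 0.235 and 0.17 needed. The handle moved 100.5 mm along, where 100 mm was expected from stop to stop.

**Forces:** The wrist force stayed at about 10 N or less in every reading, well under the 40 N limit. In the last push it rose only gently, to about 10 N, with no sharp stop felt. So the evidence that the lever is fully home is mainly the camera measurement, good to about 2 to 3 mm.

**Weak points:**
- The sideways shift came out at 76 mm instead of the nominal 82 mm. Slot play and measuring error would explain it, and it leaves about 3 mm of margin at the handle.
- In the last picture the pot and the dropper look untouched, but I did not measure them. I did not check the other loose things; the arm never went down near any of them.

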